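Tip master balls through a gap beside a held plate

TASK

Tip the three steel balls out of the round pan into the small box fixed in front of one end of the pan's wide mouth. Take the middle-sized of the three aluminium plates, hold it on edge across the mouth so that it closes all but a gap at the box's end, press the pan's lip right down with it and keep it there until all three balls have rolled through the gap into the box. Then stand the plate upright on the table again, clear of the pan.

Things in the scene. Friction and masses are not known exactly. Their poses are not given: they have to be found in the camera images.
- stand: Fixed dark steel stand (base 220 x 150 mm) carrying pan and catch box; origin: centre of its underside, on the table; x points level out through the pan's mouth, y to the box's end of the mouth, z up. The steel pan is a flat dish 160 mm across, walls 25 mm high, open in front: a mouth 116 mm wide between two straight cheeks that run back 50 mm from the lip, the floor flat throughout.
- lip (a point): Middle of the lip (front edge of the pan's floor), on the floor's top face, 105 mm along the stand's x, 100 mm above the table; moves with the pan; x out of the mouth, y along the lip to the box's end, cheeks at y = +-58 mm. The plate's foot goes on the floor, 20 mm back from the lip, centre 10 to 24 mm to the -y side: a gap of 34 to 48 mm at the +y cheek, under 15 at the other.
- pan (a joint): Pan's tilt: 0 level (held and returned by a spring), 0.24 rad at the stop. The hinge, 155 mm behind the lip, is turned 30 degrees: the lip's +y end sinks most, so balls run along the plate to the gap. A level plate's -y end bears on the floor, 85 mm from the hinge axis: foot down 17 mm tilts 0.2 rad, 20 mm meets the stop; 2 N starts it, 6 N tips it fully. From 0.17 rad balls run freely; allow 3 s.
- box_in (a point): Centre of the inner floor of the grey plastic catch box fixed to the stand; axes as the stand's. Inside 90 mm (x) by 70 mm (y); far and side walls stand 38 mm, the wall next to the pan 18 mm above this floor. Its middle lies 47 mm to +y of the middle of the lip, its near inner edge 20 mm beyond the lip.
- plate_center (a point): Centre of the plate to use: loose, plain aluminium, standing on edge on the table, 16 mm thick (x), 68 mm wide (y), 84 mm tall (z), about 0.25 kg; centre 42 mm above its foot. Grip it across its thickness, at or above mid-height. Two bystander plates of the same thickness and height stand about, 112 mm and 34 mm wide: not wanted.
- plate: The same plate; origin at the centre of its foot, 42 mm below its centre.
- ball1_center (a point): Centre of loose steel ball 1 of three alike, 20 mm diameter, 33 g, smooth, lying on the pan's floor at the start.
- ball2_center (a point): Centre of loose steel ball 2 of three alike, 20 mm diameter, 33 g, smooth, lying on the pan's floor at the start.
- ball3_center (a point): Centre of loose steel ball 3 of three alike, 20 mm diameter, 33 g, smooth, lying on the pan's floor at the start.

How it is judged (in metres and radians):
On the way, in this order (a step that is already met when the one before it is completed fails the run):
1. the plate, held across the mouth, presses the pan's lip down (tilt over 0.04 rad) (x of plate_center in the frame of lip between -0.075 and 0.02 m and y of plate_center in the frame of lip between -0.06 and 0.03 m and contact force between plate and stand above 0.2 N and value of joint pan above 0.04 rad), for 0.1 s.
2. all three balls are in the box while the plate still presses on the pan (x of ball1_center in the frame of box_in between -0.047 and 0.047 m and y of ball1_center in the frame of box_in between -0.037 and 0.037 m and z of each of ball1_center, ball2_center, ball3_center in the frame of box_in below 0.034 m and x of ball2_center in the frame of box_in between -0.047 and 0.047 m and y of ball2_center in the frame of box_in between -0.037 and 0.037 m and x of ball3_center in the frame of box_in between -0.047 and 0.047 m and y of ball3_center in the frame of box_in between -0.037 and 0.037 m and contact force between plate and stand above 0.2 N), for 0.1 s.
At the end, for the whole second after the job is handed in: All three balls lie in the box, the pan is back level (within 0.03 rad), and the plate stands on the table upright (within 10 degrees, its centre below 50 mm), at rest and not touching the stand, pan or box (x of ball1_center in the frame of box_in between -0.047 and 0.047 m and y of ball1_center in the frame of box_in between -0.037 and 0.037 m and z of each of ball1_center, ball2_center, ball3_center in the frame of box_in below 0.034 m and x of ball2_center in the frame of box_in between -0.047 and 0.047 m and y of ball2_center in the frame of box_in between -0.037 and 0.037 m and x of ball3_center in the frame of box_in between -0.047 and 0.047 m and y of ball3_center in the frame of box_in between -0.037 and 0.037 m and value of joint pan below 0.03 rad and angle between plate_center's own z axis and vertical below 0.17 rad and height (world z) of plate_center below 0.05 m and linear speed of plate below 0.02 m/s and contact force between plate and stand below 0.05 N).
It also fails if it takes over 58 s, if anything falls off the work surface, if the arm or the gripper's body presses on something with over 40 N, if the wrist force passes 120 N, or if a joint passes its speed limit or range.

ROBOT

A 7-joint arm with a two-finger parallel gripper is mounted at the origin on the work surface. World frame = base frame: x ahead of the robot, y to its left, z up, the work surface at z = 0. Lengths are in m, angles in degrees, forces in N, time in s.
With the tool pointing down it reaches from about 0.425 to 0.875 m from the base axis. Payload 4.7 kg.
Tool frame: the origin (TCP) lies at the very end of the fingers, on their centre line; the grasp point (between the pads) lies behind it (env.pinch_z is the z of the grasp point in the tool frame, in m); z points along the fingers, y is the direction in which the jaws open and shut (so a half turn about z gives the same grasp; the last joint's range is limited). The gripper opens to 87 mm and grips with 3 to 60 N. Pads are 19 mm wide; open, the fingers measure 117 mm over their backs; the gripper's body (75 mm by 190 mm) begins 51 mm behind the grasp point.
Start: joints at [-75.166, 18.392, -4.016, 83.108, 1.295, 78.541, -3.26], TCP at [0.158, 0.631, 0.223] pointing down, gripper open.
Joint ranges: [-163.93, 163.93], [-17.29, 119.83], [-79.2, 71.16], [3.27, 140.29], [-89.18, 269.18], [5.43, 117.66], [-154.24, 154.24]. Speed limits (degrees/s): [147.25, 147.25, 180, 180, 180, 180, 180].

INTERFACE

Orientations are given as [roll, pitch, yaw] about the fixed x, y, z axes, in that order (R = Rz(yaw) Ry(pitch) Rx(roll)).
In Python, from cell import readout, read_camera, env gives the robot as it stands. The module is installed in compiled form; this text tells all that it offers.
- The arm moves only by the tool servo_tool, never from a script. Its argument "plan" is a list that holds one entry, the list of rows, each a list of 5 numbers: the finger opening in m, from 0 to 0.087, then the shift along the tool's x, y, z in m, then the turn about the tool's z in rad. In form: [[[jaw, x, y, z, yaw], ...]]. A call has 1 to 12 rows; each row is the pose to reach, as a shift and turn from the pose measured when the call began, along the tool's axes at that moment; what a row does not reach only later rows make up. A row lasts 1/12 s, in which the tool goes at most 41.7 mm and 7.16 degrees, less where a joint would pass 70% of its speed; a pose out of reach is approached as far as the arm can. A call with a gripper value outside its range is refused whole. The fingers move at their own pace and stop on an object; "force" is the grip in N (left out, the last holds). Time passes only in rows, so rows that repeat a pose let the fingers close. It gives the time, the measured TCP pose, the force and the opening at its end, in the units of the state.
- readout.get_obs(): the state, without advancing time (a new reading comes with each control period).
- read_camera(name): name is "scene" or "top" or "wrist"; returns a dict with "image" (480x640x3 uint8, red, green, blue), "range_z" (480x640 float32, m along the optical axis (not along the pixel's ray), 0 where there is no reading), "mtx" (3x3 intrinsics, pixels), "camera_from_world" (4x4, takes a point from world to camera coordinates). Camera axes: x right, y up, looking along -z (the intrinsics and any distortion apply to the point x, -y, -z); pixel columns grow to the right and rows downward; lengths in m; the calibration is good to about 2 mm. The wrist camera is an equidistant fisheye: a pixel r from the principal point sees the ray r / f radians off the axis. A picture is of the moment at which its call begins.
- env.sign_off(): hands the job in, once; it reports no verdict.
The state is a dict: "time_s": time; "qpos": joint angles; "joint_velocities": joint speeds; "effort": joint torques, N m; "tool_pos": TCP position; "tool_rot": TCP orientation; "force": force on the tool from outside, world axes, zero at the start; "wrist_torque": the same for the moment, N m; "grip_width": finger opening in m.
Only numpy, scipy, OpenCV 4.12 (cv2) and the standard library are available. Lean on these libraries where they do the work, as an engineer would, in place of code of your own. Each camera call takes 0.05 s, during which the arm holds its last target. There are 200 camera calls.

## Working session

There is one attempt and no reset: what is moved stays moved. The work goes in short steps, Python scripts to look and compute and a tool call to move; the robot and the scene stay as the last step left them, time stands still between calls to the robot, and variables do not carry over. Pictures are saved under pics/ and viewed, about 8 in all and at most 12, crops included, and the job is handed in when it is done.

Besides the shell and the picture viewer there is one more tool, called after "Request:" as name(argument=value, ...), one argument or row to a line, values as JSON. servo_tool: Moves the arm, as the interface text tells. Its arguments: {"type":"object","properties":{"plan":{"type":"array"},"force":{"type":"number"}},"required":["plan"]}

```bash
mkdir -p pics; cat > h.py <<'E'
import numpy as np, cv2
from cell import readout, read_camera, env
def shot(n,f=None):
    d=read_camera(n)
    if f: cv2.imwrite('pics/'+f,d['image'][:,:,::-1])
    return d
def cloud(d):
    z=d['range_z']; K=d['mtx']; v,u=np.mgrid[:480,:640]
    c=np.stack([(u-K[0,2])/K[0,0]*z,-(v-K[1,2])/K[1,1]*z,-z],-1)
    T=np.linalg.inv(d['camera_from_world'])
    return c@T[:3,:3].T+T[:3,3]
E
python3 - <<'E'
from h import *
for n in('scene','top'):
    d=shot(n,n+'1.png'); np.savez(n+'1.npz',P=cloud(d),I=d['image'],z=d['range_z'],K=d['mtx'],T=d['camera_from_world'])
    print(n,d['mtx'].round(1).tolist(),np.linalg.inv(d['camera_from_world']).round(3).tolist())
print(readout.get_obs(),env.pinch_z)
E
```

```text
scene [[591.4, 0.0, 325.6], [0.0, 591.4, 241.2], [0.0, 0.0, 1.0]] [[-0.171, -0.75, 0.639, 1.16], [0.985, -0.142, 0.097, 0.092], [0.018, 0.646, 0.763, 0.825], [0.0, 0.0, 0.0, 1.0]]
top [[568.6, 0.0, 318.0], [0.0, 568.6, 229.6], [0.0, 0.0, 1.0]] [[-0.012, 0.998, -0.065, 0.481], [-1.0, -0.011, 0.022, 0.008], [0.021, 0.065, 0.998, 1.293], [0.0, 0.0, 0.0, 1.0]]
{'time_s': 0.1, 'qpos': array([-75.1664156 ,  18.43512232,  -4.01484259,  83.1697163 ,
         1.29667462,  78.53942486,  -3.2587237 ]), 'joint_velocities': array([-0.05299832, -0.14537098, -0.02985314, -0.19069808,  0.06224337,
       -0.06036196, -0.03706671]), 'effort': array([-2.63678303e-04, -4.92569304e+01, -4.05877708e-01, -3.13398027e+01,
       -6.40878850e-02,  3.95420857e-02,  6.94292180e-05]), 'tool_pos': array([0.15747647, 0.63011966, 0.22155147]), 'tool_rot': array([-1.79901059e+02,  7.32371546e-03,  1.65977013e+02]), 'force': array([ 0.93374637,  0.11387046, -0.44415262]), 'wrist_torque': array([-0.02462207,  0.00770539,  0.05806907]), 'grip_width': 0.08672153632108143} -0.0187
```

View pics/top1.png

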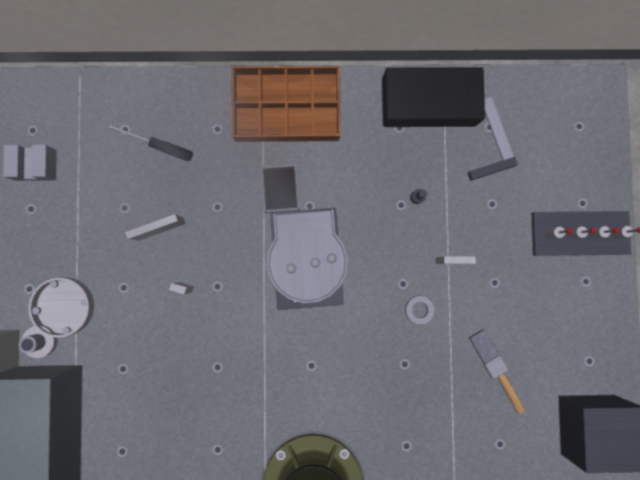

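View pics/scene1.png

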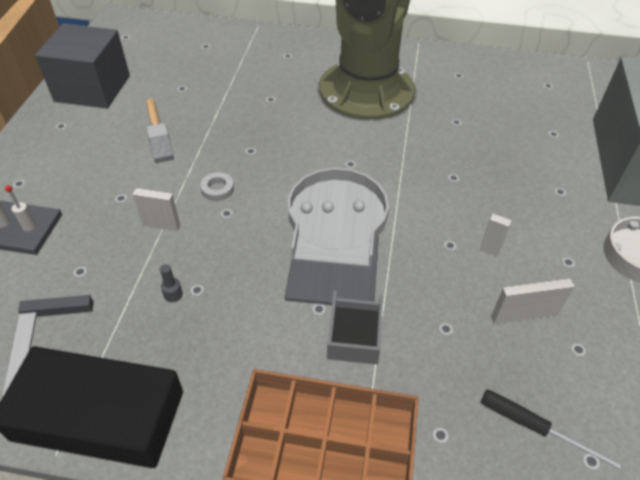

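The top view shows the middle plate at about (460,260), the pan centred at (307,260) with its mouth facing up, and the box at (281,188). The 34 mm plate is at (178,288) and the 112 mm plate at (152,226). Next I measure these.

```bash
python3 - <<'E'
from h import *
for n in('top','scene'):
    D=np.load(n+'1.npz'); P=D['P']; I=D['I'].astype(int); ok=D['z']>0
    # plate top
    m=ok&(abs(P[...,2]-.084)<.008)&(P[...,1]<-.18)&(P[...,1]>-.34)&(P[...,0]>.3)&(P[...,0]<.6)
    q=P[m]; 
    if len(q): print(n,'plate z',np.median(q[:,2]),len(q),cv2.minAreaRect((q[:,:2]*1000).astype(np.float32)))
    R=(P[...,0]>.33)&(P[...,0]<.75)&(abs(P[...,1]-.03)<.16)&ok
    h,b=np.histogram(P[R][:,2],np.arange(-.01,.16,.004)); print([(round(x,3),k) for x,k in zip(b,h) if k>30])
    for lo,hi,nm in((.003,.05,'low'),(.09,.107,'floor'),(.112,.14,'rim')):
        q=P[R&(P[...,2]>lo)&(P[...,2]<hi)]
        print(nm,len(q),q.min(0).round(3),q.max(0).round(3),cv2.minAreaRect((q[:,:2]*1000).astype(np.float32)))
D=np.load('top1.npz'); P=D['P']
for v in range(160,230,6): print(v,[(round(P[v,u,2]*1000)) for u in range(258,346,4)])
I=D['I']; cv2.imwrite('pics/crop.png',cv2.resize(I[150:320,240:370][:,:,::-1],None,fx=4.5,fy=3.5*1.0 if 0 else 3.5) if 0 else cv2.resize(I[155:315,245:365][:,:,::-1],None,fx=3.7,fy=3.7,interpolation=cv2.INTER_CUBIC))
E
```

```text
top plate z 0.08336718781463814 212 ((492.7364807128906, -311.9473571777344), (55.781341552734375, 15.063787460327148), 89.3442153930664)
[(np.float64(-0.01), np.int64(341)), (np.float64(-0.006), np.int64(4965)), (np.float64(-0.002), np.int64(9458)), (np.float64(0.002), np.int64(3084)), (np.float64(0.006), np.int64(946)), (np.float64(0.01), np.int64(584)), (np.float64(0.014), np.int64(145)), (np.float64(0.018), np.int64(33)), (np.float64(0.022), np.int64(58)), (np.float64(0.026), np.int64(33)), (np.float64(0.038), np.int64(59)), (np.float64(0.042), np.int64(173)), (np.float64(0.046), np.int64(65)), (np.float64(0.09), np.int64(69)), (np.float64(0.094), np.int64(1436)), (np.float64(0.098), np.int64(3018)), (np.float64(0.102), np.int64(585)), (np.float64(0.106), np.int64(49)), (np.float64(0.11), np.int64(70)), (np.float64(0.114), np.int64(114)), (np.float64(0.118), np.int64(167)), (np.float64(0.122), np.int64(282)), (np.float64(0.126), np.int64(106))]
low 3899 [ 0.33  -0.13   0.003] [0.75  0.189 0.05 ] ((539.9742431640625, 29.681533813476562), (318.9591064453125, 419.6794128417969), 89.
[... 2091 characters left out ...]
]
184 [0, 50, 2, 8, 6, 8, 5, 3, 5, 7, 0, 0, -2, -2, 3, -4, 1, -1, 2, -4, 1, -5]
190 [-3, 48, 5, 8, 2, 3, 11, 4, 9, 10, -2, 0, -4, -1, -5, -4, 0, 1, -5, -4, 4, -4]
196 [-2, 43, 3, 7, 7, 11, 3, 12, 7, 10, 46, 1, -5, -1, -1, 2, -1, 3, 0, 1, -9, -2]
202 [6, -1, 10, 5, 6, 6, 7, 12, 5, 10, 49, 1, -7, 2, -1, -4, -4, 0, -3, -3, 1, -2]
208 [-2, -2, 7, 6, 5, 4, 4, 25, 24, 26, 46, -4, 3, -1, 0, 2, -4, 6, 14, 12, 2, 0]
214 [1, -2, -2, 13, 124, 11, 98, 1293, 98, 103, 96, 98, 95, 94, 98, 99, 98, 102, 97, 8, -1, 3]
220 [1, 0, -1, 12, 121, 100, 96, 99, 101, 103, 97, 99, 97, 101, 100, 102, 100, 95, 99, 14, -2, -5]
226 [2, -3, 0, 1, 125, 100, 99, 98, 96, 98, 98, 98, 102, 100, 96, 98, 101, 98, 102, 12, -2, -4]
```

View pics/crop.png

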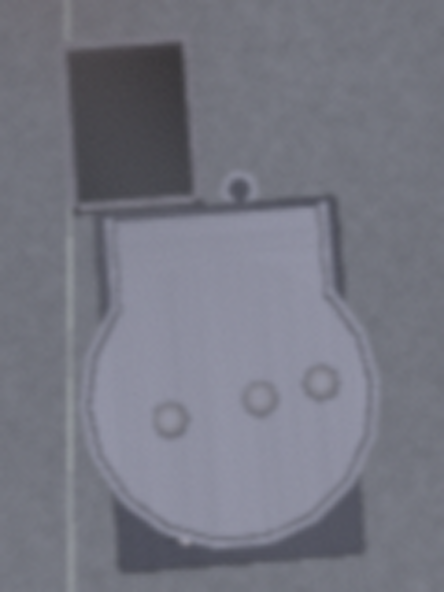

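The crop shows the mouth facing up, its lip line running from (110,215) to (325,200), and the box above its left end. The three balls lie at (171,420), (260,398) and (321,384).

```bash
python3 - <<'E'
from h import *
yaw=[]
for n in('top','scene'):
    D=np.load(n+'1.npz'); P=D['P']; ok=D['z']>0
    m=ok&(abs(P[...,2]-.084)<.008)&(P[...,1]<-.18)&(P[...,1]>-.4)&(P[...,0]>.4)&(P[...,0]<.6)
    q=P[m]; print(n,'plate',len(q),cv2.minAreaRect((q[:,:2]*1000).astype(np.float32)))
    T,K=D['T'],D['K']; Ti=np.linalg.inv(T); v,u=np.mgrid[:480,:640]
    ray=np.stack([(u-K[0,2])/K[0,0],-(v-K[1,2])/K[1,1],-np.ones(u.shape)],-1)@Ti[:3,:3].T
    X=lambda z: Ti[:3,3]+ray*((z-Ti[2,3])/ray[...,2])[...,None]
    F=X(.1); hi=ok&(P[...,2]>.08)&(P[...,2]<.11)&(P[...,0]>.5)&(P[...,0]<.62)
    # front edge: per column extreme
    e=[]
    for c in np.unique(u[hi]):
        col=np.where(hi[:,c])[0]; r=col.min()-.5 if n=='top' else col.max()+.5
        i=int(r) if n=='top' else int(r)+1
        w=(F[int(np.floor(r)),c]+F[int(np.floor(r))+1,c])/2
        if -.03<w[1]<.05: e.append(w)
    e=np.array(e); k=np.polyfit(e[:,1],e[:,0],1); k=np.polyfit(*(lambda s:(e[s,1],e[s,0]))(abs(e[:,0]-np.polyval(k,e[:,1]))<.004),1)
    print('lip line yaw',-np.degrees(np.arctan(k[0])),'x at y=.01',np.polyval(k,.01),len(e))
    # rim: high points cheeks and circle
    a=np.radians(3.8); ax=np.array([np.cos(a),np.sin(a)]); ay=np.array([-np.sin(a),np.cos(a)])
    q=P[ok&(P[...,2]>.119)&(P[...,2]<.131)&(P[...,0]>.38)&(P[...,0]<.62)&(abs(P[...,1]-.01)<.1)][:,:2]
    s,t=q@ax,q@ay
    f=s>s.max()-.03
    print('cheek y(t) pos/neg',np.median(t[f&(t>.01)]),np.median(t[f&(t<.01)]),'len',s.min(),s.max())
    g=s<s.max()-.06; A=np.c_[2*s[g],2*t[g],np.ones(g.sum())]; c=np.linalg.lstsq(A,s[g]**2+t[g]**2,rcond=None)[0]
    print('circle s,t,r',c[0],c[1],np.sqrt(c[2]+c[0]**2+c[1]**2))
    q=P[ok&(P[...,2]>.032)&(P[...,2]<.055)&(P[...,0]>.58)&(P[...,0]<.72)&(abs(P[...,1]-.05)<.08)][:,:2]
    s,t=q@ax,q@ay; print('box s',np.percentile(s,[1,99]),'t',np.percentile(t,[1,99]))
E
```

```text
top plate 255 ((492.6679992675781, -317.93109130859375), (67.74967193603516, 15.063787460327148), 89.3442153930664)
lip line yaw 4.041334851235751 x at y=.01 0.5958065727438602 38
cheek y(t) pos/neg 0.035030339585805606 -0.08494786167611412 len 0.4083611511599208 0.5952629440928613
circle s,t,r 0.4859889413838945 -0.024083209311093007 0.07557312529766928
box s [0.61073676 0.71014324] t [-0.01761261  0.06199106]
scene plate 399 ((492.2900085449219, -317.7105712890625), (69.84453582763672, 19.24937629699707), 87.95960235595703)
lip line yaw 3.5685113409385436 x at y=.01 0.5970653338291056 52
cheek y(t) pos/neg 0.03524659350299238 -0.0841931877518345 len 0.405681034890821 0.5964061849940231
circle s,t,r 0.4843076590169709 -0.02372419309655019 0.07355603429351167
box s [0.61202373 0.71103453] t [-0.01761506  0.06190628]
```

```bash
cat > go.py <<'E'
import sys; from h import *
o=readout.get_obs(); p=o['tool_pos']; r=o['tool_rot']
if len(sys.argv)>1:
    x,y,z,yw=map(float,sys.argv[1:5]); from scipy.spatial.transform import Rotation as R
    M=R.from_euler('xyz',r,degrees=True).as_matrix(); d=M.T@(np.array([x,y,z])-p)
    print('shift',d.round(4),'yaw',round(np.radians((r[2]-yw+180)%360-180),3))
print(round(o['time_s'],2),p.round(4),r.round(2),'F',o['force'].round(1),'w',round(o['grip_width'],4),'q',o['qpos'].round(0))
E
python3 go.py .5 .38 .24 120; python3 - <<'E'
from h import *
for n in('top','scene'):
    P=np.load(n+'1.npz')['P']; m=(P[...,2]>.13)&(P[...,2]<1)&(np.hypot(P[...,0],P[...,1])>.3)&(P[...,0]<.75)&(P[...,0]>-.1)
    for q in np.unique((P[m]/.1).round().astype(int),axis=0,return_counts=False): print(n,q/10,end=';')
E
```

```text
shift [-0.3929 -0.1597 -0.0181] yaw 0.802
0.1 [0.1575 0.6301 0.2216] [-1.7990e+02  1.0000e-02  1.6598e+02] F [ 0.9  0.1 -0.4] w 0.0867 q [-75.  18.  -4.  83.   1.  79.  -3.]
top [0.1 0.5 0.1];top [0.1 0.5 0.2];top [0.1 0.6 0.2];top [0.2 0.5 0.1];top [0.2 0.5 0.2];top [0.2 0.6 0.2];top [0.3 0.5 0.1];top [0.3 0.5 0.2];top [0.3 0.6 0.1];top [0.3 0.6 0.2];top [ 0.5 -0.1  0.1];scene [0.  0.5 0.1];scene [0.  0.5 0.2];scene [0.1 0.5 0.1];scene [0.1 0.5 0.2];scene [0.2 0.5 0.1];scene [0.2 0.5 0.2];scene [0.3 0.5 0.1];scene [0.3 0.5 0.2];scene [0.4 0.  0.1];scene [0.4 0.1 0.1];scene [0.5 0.1 0.1];
```

```bash
python3 - <<'E'
from h import *
for n in('top','scene'):
    P=np.load(n+'1.npz')['P']; m=(P[...,2]>.1)&(P[...,2]<.6)&(P[...,1]>.3)&(P[...,0]<.5)
    q=P[m]; print(n,np.percentile(q,[0,1,50,99,100],axis=0).round(3).tolist())
    for y in np.arange(.4,.8,.05):
        s=q[abs(q[:,1]-y)<.025]
        if len(s): print(round(y,2),s.min(0).round(2),s.max(0).round(2))
d=shot('top','top2.png')
E
```

```text
top [[0.058, 0.507, 0.1], [0.077, 0.509, 0.103], [0.179, 0.545, 0.158], [0.27, 0.605, 0.164], [0.271, 0.635, 0.167]]
0.5 [0.06 0.51 0.1 ] [0.27 0.52 0.17]
0.55 [0.08 0.53 0.1 ] [0.27 0.57 0.17]
0.6 [0.08 0.58 0.1 ] [0.27 0.62 0.17]
0.65 [0.27 0.63 0.1 ] [0.27 0.64 0.11]
scene [[0.008, 0.508, 0.1], [0.013, 0.51, 0.101], [0.136, 0.512, 0.142], [0.272, 0.541, 0.164], [0.275, 0.547, 0.166]]
0.5 [0.01 0.51 0.1 ] [0.27 0.52 0.17]
0.55 [0.01 0.53 0.1 ] [0.27 0.55 0.17]
```

View pics/top2.png

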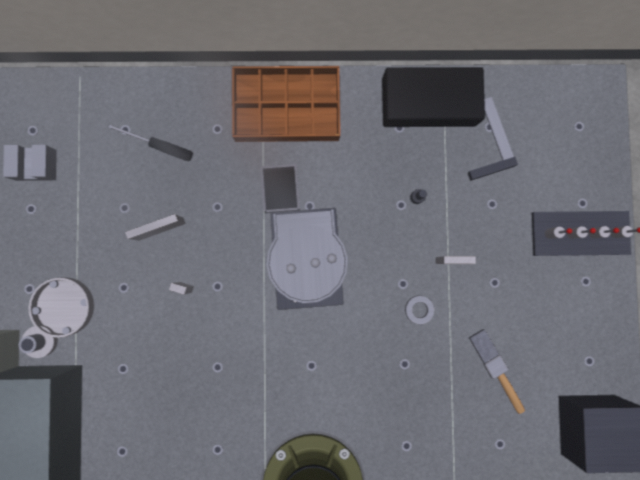

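The view is unchanged: the tall grey box at lower left is 0.166 m high, so it passes below the TCP. I start the move now.

Request:
servo_tool(
  plan=[
    [[0.087,-0.02,-0.01,-0.03,0.05],[0.087,-0.05,-0.02,-0.03,0.12],[0.087,-0.09,-0.036,-0.03,0.2],[0.087,-0.13,-0.052,-0.03,0.28],[0.087,-0.17,-0.068,-0.03,0.36],[0.087,-0.21,-0.084,-0.03,0.44],[0.087,-0.25,-0.1,-0.03,0.52],[0.087,-0.29,-0.116,-0.03,0.6],[0.087,-0.33,-0.132,-0.03,0.68],[0.087,-0.36,-0.145,-0.03,0.74],[0.087,-0.38,-0.155,-0.03,0.78],[0.087,-0.393,-0.16,-0.03,0.8]],
  ],
  force=40,
)

```text
time_s: 1.15
tool_pos: [0.503, 0.3759, 0.2518]
tool_rot: [-179.9, 0.2, 119.7]
force: [0.4, -0.6, 1.4]
grip_width: 0.0869
```

```bash
python3 go.py .54 -.09 .23 90
```

```text
shift [-0.4229 -0.1988  0.0233] yaw 0.519
1.15 [0.503  0.3759 0.2518] [-1.7993e+02  1.7000e-01  1.1971e+02] F [ 0.4 -0.6  1.4] w 0.0869 q [-51.  15.  15.  85.  -4.  81.  -7.]
```

Request:
servo_tool(
  plan=[
    [[0.087,-0.03,-0.014,0.0,0.04],[0.087,-0.066,-0.031,0.0,0.08],[0.087,-0.103,-0.048,0.0,0.12],[0.087,-0.14,-0.066,0.0,0.17],[0.087,-0.177,-0.083,0.0,0.22],[0.087,-0.214,-0.1,0.0,0.26],[0.087,-0.251,-0.118,0.0,0.31],[0.087,-0.288,-0.135,0.0,0.35],[0.087,-0.325,-0.153,0.0,0.4],[0.087,-0.362,-0.17,0.0,0.45],[0.087,-0.399,-0.187,0.0,0.49],[0.087,-0.423,-0.199,0.0,0.519]],
  ],
)

```text
time_s: 2.15
tool_pos: [0.5397, -0.0928, 0.2536]
tool_rot: [179.9, 0.2, 89.8]
force: [0.6, 0.4, 1.4]
grip_width: 0.0871
```

```bash
python3 go.py .4925 -.318 .15 89
```

```text
shift [-0.225  -0.0467  0.1043] yaw 0.014
2.15 [ 0.5397 -0.0928  0.2536] [179.93   0.2   89.82] F [0.6 0.4 1.4] w 0.0871 q [-27.   5.  36.  96.  -3.  79.  10.]
```

Request:
servo_tool(
  plan=[
    [[0.087,-0.03,-0.006,0.0,0.0],[0.087,-0.07,-0.014,0.0,0.0],[0.087,-0.11,-0.023,0.02,0.01],[0.087,-0.15,-0.031,0.04,0.01],[0.087,-0.185,-0.038,0.06,0.014],[0.087,-0.21,-0.044,0.08,0.014],[0.087,-0.225,-0.047,0.095,0.014],[0.087,-0.225,-0.047,0.104,0.014],[0.087,-0.225,-0.047,0.104,0.014]],
  ],
)

```text
time_s: 2.9
tool_pos: [0.4914, -0.3161, 0.1479]
tool_rot: [-179.9, 0.1, 89.0]
force: [0.3, 0.9, -1.0]
grip_width: 0.087
```

```bash
python3 go.py .4925 -.318 .043 89; python3 - <<'E'
from h import *
d=shot('wrist','w1.png'); print(d['mtx'].tolist())
E
```

```text
shift [-0.0018  0.0014  0.1049] yaw 0.001
2.9 [ 0.4914 -0.3161  0.1479] [-1.7985e+02  5.0000e-02  8.9040e+01] F [ 0.3  0.9 -1. ] w 0.087 q [ -8.  16.  45. 100. -12.  69.  39.]
[[371.64829954431775, 0.0, 313.7640510357617], [0.0, 371.64829954431775, 235.9043743509227], [0.0, 0.0, 1.0]]
```

View pics/w1.png

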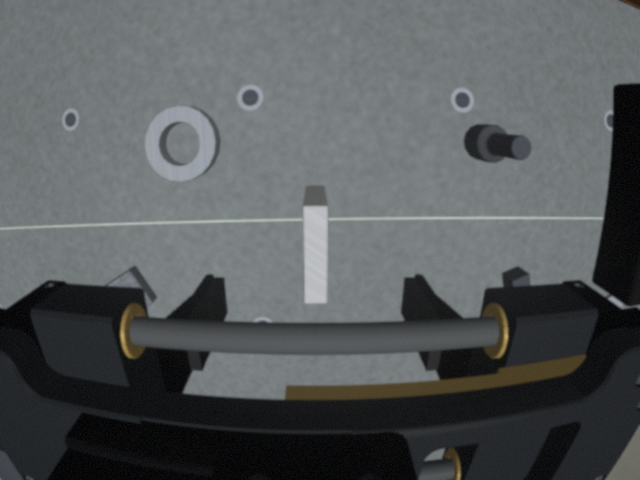

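The wrist view shows the plate's top edge at columns 303–328, centred between the fingers (225 and 404). I descend and grip it.

Request:
servo_tool(
  plan=[
    [[0.087,-0.001,0.001,0.03,0.0],[0.087,-0.002,0.001,0.06,0.0],[0.087,-0.002,0.001,0.085,0.0],[0.087,-0.002,0.001,0.1,0.0],[0.087,-0.002,0.001,0.105,0.0],[0.087,-0.002,0.001,0.105,0.0],[0.05,-0.002,0.001,0.105,0.0],[0.03,-0.002,0.001,0.105,0.0],[0.02,-0.002,0.001,0.105,0.0],[0.01,-0.002,0.001,0.105,0.0],[0.0,-0.002,0.001,0.105,0.0],[0.0,-0.002,0.001,0.105,0.0]],
  ],
  force=40,
)

```text
time_s: 3.95
tool_pos: [0.4939, -0.3178, 0.0447]
tool_rot: [180.0, 0.1, 89.2]
force: [-0.0, 0.8, 0.5]
grip_width: 0.055
```

Request:
servo_tool(
  plan=[
    [[0.0,0.0,0.0,0.0,0.0],[0.0,0.0,0.0,0.0,0.0],[0.0,0.0,0.0,-0.01,0.0],[0.0,0.0,0.0,-0.03,0.0],[0.0,0.0,0.0,-0.06,0.0],[0.0,0.0,0.0,-0.09,0.0],[0.0,0.0,0.0,-0.12,0.0],[0.0,0.0,0.0,-0.15,0.0],[0.0,0.0,0.0,-0.17,0.0],[0.0,0.0,0.0,-0.18,0.0],[0.0,0.0,0.0,-0.18,0.0],[0.0,0.0,0.0,-0.18,0.0]],
  ],
)

```text
time_s: 4.95
tool_pos: [0.4937, -0.3174, 0.2244]
tool_rot: [180.0, 0.1, 89.2]
force: [0.3, 0.9, -0.3]
grip_width: 0.0003
```

```bash
python3 go.py .5775 -.0034 .22 93.8; python3 - <<'E'
from h import *
d=shot('scene'); P=cloud(d); I=d['image']; q=P[(d['range_z']>0)&(P[...,1]<-.25)&(P[...,1]>-.4)&(P[...,0]>.44)&(P[...,0]<.54)&(P[...,2]>.1)&(P[...,2]<.28)&(I.min(-1)>110)]
print(len(q),np.percentile(q,[1,50,99],axis=0).round(4).tolist())
lo=q[q[:,2]<.21]; print(lo[:,2].min(), np.percentile(lo[:,1],[1,99]))
A=np.c_[lo[:,1:],np.ones(len(lo))]; k=np.linalg.lstsq(A,lo[:,0],rcond=None)[0]; print('front face x=',k)
cv2.imwrite('pics/s2.png',I[60:360,60:460][:,:,::-1])
E
```

```text
shift [0.3152 0.0792 0.0041] yaw -0.081
4.95 [ 0.4937 -0.3174  0.2244] [1.7999e+02 6.0000e-02 8.9150e+01] F [ 0.3  0.9 -0.3] w 0.0003 q [ -9.  13.  46.  94. -10.  77.  37.]
3 [[0.4992, -0.3279, 0.2247], [0.5002, -0.3079, 0.2263], [0.5021, -0.3045, 0.2276]]Traceback (most recent call last):
  File "<stdin>", line 4, in <module>
    return umr_minimum(a, axis, None, out, keepdims, initial, where)
ValueError: zero-size array to reduction operation minimum which has no identity
```

The fingers were still closing when I lifted, so the grasp missed. I reopen and check that the plate still stands.

Request:
servo_tool(
  plan=[
    [[0.087,0.0,0.0,-0.03,0.0],[0.087,0.0,0.0,-0.03,0.0],[0.087,0.0,0.0,-0.03,0.0],[0.087,0.0,0.0,-0.03,0.0],[0.087,0.0,0.0,-0.03,0.0],[0.087,0.0,0.0,-0.03,0.0],[0.087,0.0,0.0,-0.03,0.0],[0.087,0.0,0.0,-0.03,0.0],[0.087,0.0,0.0,-0.03,0.0],[0.087,0.0,0.0,-0.03,0.0],[0.087,0.0,0.0,-0.03,0.0],[0.087,0.0,0.0,-0.03,0.0]],
  ],
)

```text
time_s: 6.0
tool_pos: [0.4933, -0.317, 0.2534]
tool_rot: [-179.9, 0.0, 89.2]
force: [0.2, -0.1, 0.1]
grip_width: 0.0729
```

```bash
python3 - <<'E'
from h import *
d=shot('scene'); P=cloud(d); ok=d['range_z']>0
q=P[ok&(abs(P[...,2]-.084)<.008)&(P[...,1]<-.18)&(P[...,1]>-.4)&(P[...,0]>.4)&(P[...,0]<.6)]; print(len(q),cv2.minAreaRect((q[:,:2]*1000).astype(np.float32)))
shot('wrist','w2.png')
E
python3 go.py .4930 -.318 .043 89
```

```text
404 ((490.982177734375, -318.39056396484375), (22.37307357788086, 68.8541030883789), 0.1631130427122116)
shift [-0.0009 -0.      0.2105] yaw 0.003
6.1 [ 0.4933 -0.317   0.2535] [-1.7992e+02  2.0000e-02  8.9160e+01] F [-0.3 -0.2  0.2] w 0.0803 q [-10.  12.  46.  91.  -9.  80.  37.]
```

View pics/w2.png

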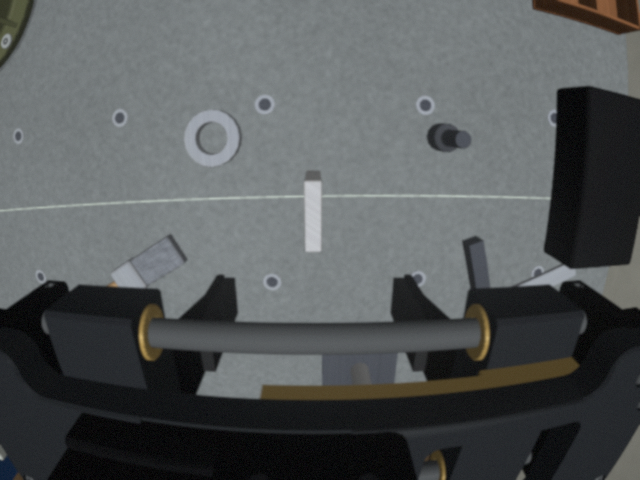

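The plate still stands at columns 305–321, centred and unmoved. I descend again and close fully.

Request:
servo_tool(
  plan=[
    [[0.087,-0.001,0.0,0.03,0.0],[0.087,-0.001,0.0,0.07,0.0],[0.087,-0.001,0.0,0.11,0.0],[0.087,-0.001,0.0,0.15,0.0],[0.087,-0.001,0.0,0.18,0.0],[0.087,-0.001,0.0,0.2,0.0],[0.087,-0.001,0.0,0.21,0.0],[0.087,-0.001,0.0,0.21,0.0],[0.0,-0.001,0.0,0.21,0.0],[0.0,-0.001,0.0,0.21,0.0],[0.0,-0.001,0.0,0.21,0.0],[0.0,-0.001,0.0,0.21,0.0]],
  ],
  force=40,
)

```text
time_s: 7.1
tool_pos: [0.4941, -0.3186, 0.045]
tool_rot: [179.9, 0.1, 89.2]
force: [-0.2, 0.2, 0.1]
grip_width: 0.068
```

Request:
servo_tool(
  plan=[
    [[0.0,0.0,0.0,0.0,0.0],[0.0,0.0,0.0,0.0,0.0],[0.0,0.0,0.0,0.0,0.0],[0.0,0.0,0.0,0.0,0.0],[0.0,0.0,0.0,0.0,0.0],[0.0,0.0,0.0,0.0,0.0],[0.0,0.0,0.0,0.0,0.0],[0.0,0.0,0.0,0.0,0.0],[0.0,0.0,0.0,0.0,0.0],[0.0,0.0,0.0,0.0,0.0],[0.0,0.0,0.0,0.0,0.0],[0.0,0.0,0.0,0.0,0.0]],
  ],
)

```text
time_s: 8.1
tool_pos: [0.4939, -0.3186, 0.0449]
tool_rot: [179.9, 0.1, 89.2]
force: [0.5, 0.1, -0.4]
grip_width: 0.0156
```

Request:
servo_tool(
  plan=[
    [[0.0,0.0,0.0,-0.005,0.0],[0.0,0.0,0.0,-0.02,0.0],[0.0,0.0,0.0,-0.04,0.0],[0.0,0.0,0.0,-0.065,0.0],[0.0,0.0,0.0,-0.09,0.0],[0.0,0.0,0.0,-0.115,0.0],[0.0,0.0,0.0,-0.14,0.0],[0.0,0.0,0.0,-0.16,0.0],[0.0,0.0,0.0,-0.175,0.0],[0.0,0.0,0.0,-0.18,0.0],[0.0,0.0,0.0,-0.18,0.0]],
  ],
  force=50,
)

```text
time_s: 9.02
tool_pos: [0.4943, -0.3188, 0.2262]
tool_rot: [179.8, 0.1, 89.2]
force: [-0.8, -0.6, -2.2]
grip_width: 0.0154
```

```bash
python3 go.py .5775 -.0034 .22 93.8
```

```text
shift [0.3166 0.0786 0.0058] yaw -0.081
9.02 [ 0.4943 -0.3188  0.2262] [1.7981e+02 1.0000e-01 8.9160e+01] F [-0.8 -0.6 -2.2] w 0.0154 q [ -9.  13.  47.  94. -10.  77.  38.]
```

Request:
servo_tool(
  plan=[
    [[0.0,0.01,0.003,0.0,0.0],[0.0,0.035,0.009,0.0,-0.01],[0.0,0.07,0.018,0.0,-0.02],[0.0,0.105,0.026,0.0,-0.03],[0.0,0.14,0.035,0.0,-0.04],[0.0,0.175,0.044,0.0,-0.05],[0.0,0.21,0.052,0.0,-0.06],[0.0,0.245,0.061,0.0,-0.07],[0.0,0.275,0.068,0.0,-0.075],[0.0,0.3,0.075,0.0,-0.081],[0.0,0.312,0.078,0.0,-0.081],[0.0,0.317,0.079,0.0,-0.081]],
  ],
)

```text
time_s: 10.02
tool_pos: [0.5774, 0.0007, 0.2242]
tool_rot: [180.0, 0.1, 94.1]
force: [-0.6, -0.1, -2.5]
grip_width: 0.015
```

Request:
servo_tool(
  plan=[
    [[0.0,0.0,0.0,0.0,0.0],[0.0,0.0,0.0,0.02,0.0],[0.0,0.0,0.0,0.03,0.0],[0.0,0.0,0.0,0.03,0.0]],
  ],
)

```text
time_s: 10.35
tool_pos: [0.575, -0.0016, 0.1912]
tool_rot: [-179.7, 0.2, 93.9]
force: [-0.7, 0.7, -3.0]
grip_width: 0.0159
```

```bash
python3 go.py .5775 -.0034 .147 93.8;  python3 - <<'E'
from h import *
d=shot('scene'); P=cloud(d); I=d['image']
q=P[(d['range_z']>0)&(abs(P[...,1])<.07)&(P[...,0]>.53)&(P[...,0]<.62)&(P[...,2]>.135)&(P[...,2]<.19)]
lo=q[q[:,2]<.18]; print(len(q),np.percentile(q,[1,50,99],axis=0).round(4).tolist())
A=np.c_[lo[:,1:],np.ones(len(lo))]; print('front face',np.linalg.lstsq(A,lo[:,0],rcond=None)[0])
cv2.imwrite('pics/s3.png',cv2.resize(I[100:380,230:470][:,:,::-1],None,fx=2,fy=2))
E
```

```text
shift [-0.0019  0.0026  0.0442] yaw 0.002
10.35 [ 0.575  -0.0016  0.1912] [-1.7969e+02  1.6000e-01  9.3890e+01] F [-0.7  0.7 -3. ] w 0.0159 q [-32.  11.  34.  97.  -6.  73.   7.]
498 [[0.5783, -0.0336, 0.1482], [0.5823, -0.0004, 0.1621], [0.5859, 0.0322, 0.175]]
front face [-0.06790141  0.03449857  0.5766746 ]
```

View pics/s3.png

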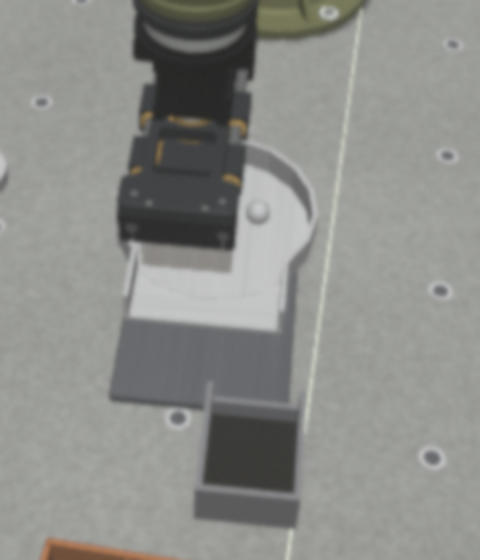

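The plate is square (yaw 3.9° against the lip's 3.8°) and vertical. It hangs over the mouth with the gap on the box side, at about (255,290) in this crop. Next I lower it and press.

Request:
servo_tool(
  plan=[
    [[0.0,-0.002,0.002,0.015,0.0],[0.0,-0.003,0.002,0.03,0.0],[0.0,-0.003,0.002,0.038,0.0],[0.0,-0.003,0.002,0.043,0.0],[0.0,-0.003,0.002,0.046,0.0],[0.0,-0.003,0.002,0.049,0.0],[0.0,-0.003,0.002,0.052,0.0],[0.0,-0.003,0.002,0.055,0.0],[0.0,-0.003,0.002,0.058,0.0],[0.0,-0.003,0.002,0.061,0.0],[0.0,-0.003,0.002,0.064,0.0],[0.0,-0.003,0.002,0.064,0.0]],
  ],
)

```text
time_s: 11.4
tool_pos: [0.5781, -0.0042, 0.1284]
tool_rot: [-179.8, 0.1, 93.9]
force: [0.8, -0.3, 2.0]
grip_width: 0.0158
```

Request:
servo_tool(
  plan=[
    [[0.0,0.0,0.0,0.0,0.0],[0.0,0.0,0.0,0.0,0.0],[0.0,0.0,0.0,0.0,0.0]],
  ],
)

```text
time_s: 11.65
tool_pos: [0.5783, -0.004, 0.1285]
tool_rot: [-179.9, 0.1, 93.9]
force: [0.5, 0.9, 0.9]
grip_width: 0.016
```

```bash
python3 go.py .5775 -.0045 .126 93.8
```

```text
shift [-0.0005 -0.0008  0.0025] yaw 0.002
11.65 [ 0.5783 -0.004   0.1285] [-1.7986e+02  1.3000e-01  9.3920e+01] F [0.5 0.9 0.9] w 0.016 q [-31.  15.  33. 101.  -9.  66.   9.]
```

Request:
servo_tool(
  plan=[
    [[0.0,0.0,0.0,0.002,0.0],[0.0,0.0,0.0,0.003,0.0],[0.0,0.0,0.0,0.003,0.0],[0.0,0.0,0.0,0.003,0.0],[0.0,0.0,0.0,0.003,0.0],[0.0,0.0,0.0,0.003,0.0],[0.0,0.0,0.0,0.003,0.0],[0.0,0.0,0.0,0.003,0.0],[0.0,0.0,0.0,0.003,0.0],[0.0,0.0,0.0,0.003,0.0],[0.0,0.0,0.0,0.003,0.0],[0.0,0.0,0.0,0.003,0.0]],
  ],
)

```text
time_s: 12.65
tool_pos: [0.5784, -0.0039, 0.1256]
tool_rot: [-179.9, 0.1, 93.9]
force: [0.7, 0.4, 2.2]
grip_width: 0.0154
```

Request:
servo_tool(
  plan=[
    [[0.0,0.0,0.0,0.0,0.0],[0.0,0.0,0.0,0.0,0.0],[0.0,0.0,0.0,0.0,0.0],[0.0,0.0,0.0,0.0,0.0],[0.0,0.0,0.0,0.0,0.0],[0.0,0.0,0.0,0.0,0.0],[0.0,0.0,0.0,0.0,0.0],[0.0,0.0,0.0,0.0,0.0],[0.0,0.0,0.0,0.0,0.0],[0.0,0.0,0.0,0.0,0.0],[0.0,0.0,0.0,0.0,0.0],[0.0,0.0,0.0,0.0,0.0]],
  ],
)

```text
time_s: 13.65
tool_pos: [0.5784, -0.0039, 0.1256]
tool_rot: [-179.9, 0.1, 93.9]
force: [-0.0, 0.3, 2.3]
grip_width: 0.0154
```

```bash
python3 go.py; python3 - <<'E'
from h import *
I=shot('scene')['image']; cv2.imwrite('pics/s4.png',cv2.resize(I[100:380,230:470][:,:,::-1],None,fx=2,fy=2))
E
```

```text
13.65 [ 0.5784 -0.0039  0.1256] [-1.7988e+02  1.3000e-01  9.3920e+01] F [-0.   0.3  2.3] w 0.0154 q [-31.  15.  33. 102.  -9.  66.   9.]
```

View pics/s4.png

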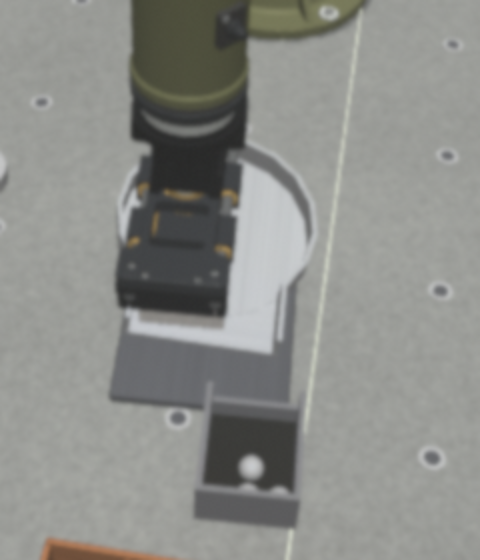

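The box shows one ball at (251,467) and the tops of two more at (247,487) and (280,492). I check this with the top camera before lifting.

```bash
python3 - <<'E'
from h import *
d=shot('top'); I=d['image']; P=cloud(d)
c=I[160:210,258:302]; g=c.max(-1); m=((g>115)).astype(np.uint8); n,l,s,ce=cv2.connectedComponentsWithStats(m)
print([(tuple((ce[i]+[258,160]).round(0)),s[i,4]) for i in range(1,n)])
cv2.imwrite('pics/t5.png',cv2.resize(I[155:315,245:365][:,:,::-1],None,fx=3.7,fy=3.7,interpolation=cv2.INTER_CUBIC))
E
python3 go.py .4925 -.318 .2 89
```

```text
[((np.float64(269.0), np.float64(176.0)), np.int32(517)), ((np.float64(268.0), np.float64(174.0)), np.int32(40)), ((np.float64(279.0), np.float64(173.0)), np.int32(35)), ((np.float64(278.0), np.float64(184.0)), np.int32(23))]
shift [-0.3076 -0.1074 -0.0735] yaw 0.086
13.75 [ 0.5784 -0.0039  0.1256] [-1.7988e+02  1.3000e-01  9.3930e+01] F [1.8 0.4 2.7] w 0.0157 q [-31.  15.  33. 102.  -9.  66.   9.]
```

View pics/t5.png

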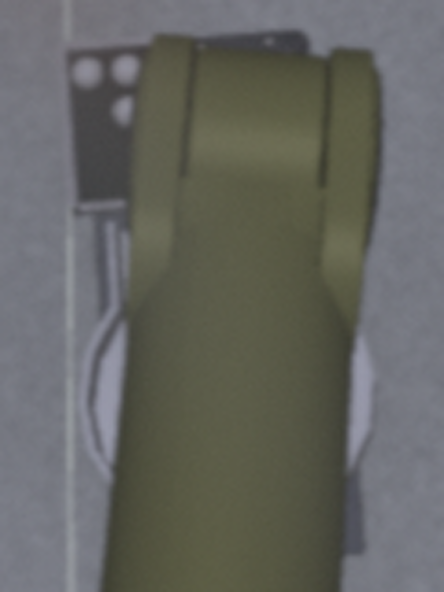

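All three balls are in the box, at (88,71), (125,69) and (125,110). I lift slowly so the pan comes back gently, then carry the plate back.

Request:
servo_tool(
  plan=[
    [[0.0,0.0,0.0,-0.003,0.0],[0.0,0.0,0.0,-0.007,0.0],[0.0,0.0,0.0,-0.011,0.0],[0.0,0.0,0.0,-0.015,0.0],[0.0,0.0,0.0,-0.019,0.0],[0.0,0.0,0.0,-0.024,0.0],[0.0,0.0,0.0,-0.035,0.0],[0.0,0.0,0.0,-0.05,0.0],[0.0,0.0,0.0,-0.07,0.0],[0.0,0.0,0.0,-0.085,0.0],[0.0,0.0,0.0,-0.095,0.0],[0.0,0.0,0.0,-0.1,0.0]],
  ],
)

```text
time_s: 14.75
tool_pos: [0.5791, -0.0038, 0.2274]
tool_rot: [-180.0, 0.1, 93.9]
force: [0.3, -1.0, -1.4]
grip_width: 0.016
```

Request:
servo_tool(
  plan=[
    [[0.0,-0.01,-0.003,0.0,0.0],[0.0,-0.035,-0.012,0.0,0.01],[0.0,-0.07,-0.024,0.0,0.02],[0.0,-0.105,-0.037,0.0,0.03],[0.0,-0.14,-0.049,0.0,0.04],[0.0,-0.175,-0.061,0.0,0.05],[0.0,-0.21,-0.073,0.0,0.06],[0.0,-0.24,-0.084,0.0,0.07],[0.0,-0.27,-0.094,0.0,0.08],[0.0,-0.29,-0.101,0.0,0.086],[0.0,-0.303,-0.106,0.0,0.086],[0.0,-0.308,-0.107,0.0,0.086]],
  ],
)

```text
time_s: 15.75
tool_pos: [0.4901, -0.3222, 0.2272]
tool_rot: [-179.8, 0.2, 88.7]
force: [-0.7, 0.1, -1.9]
grip_width: 0.0158
```

```bash
python3 go.py .4925 -.318 .046 89.2
```

```text
shift [0.0048 0.0028 0.1812] yaw -0.009
15.75 [ 0.4901 -0.3222  0.2272] [-179.84    0.18   88.66] F [-0.7  0.1 -1.9] w 0.0158 q [-10.  13.  47.  94. -10.  78.  38.]
```

Request:
servo_tool(
  plan=[
    [[0.0,0.0,0.0,0.02,0.0],[0.0,0.0,0.0,0.05,0.0],[0.0,0.0,0.0,0.08,0.0],[0.0,0.0,0.0,0.11,0.0],[0.0,0.0,0.0,0.135,0.0],[0.0,0.0,0.0,0.155,0.0],[0.0,0.0,0.0,0.168,0.0],[0.0,0.0,0.0,0.175,0.0],[0.0,0.0,0.0,0.179,0.0],[0.0,0.0,0.0,0.181,0.0],[0.0,0.0,0.0,0.182,0.0],[0.0,0.0,0.0,0.182,0.0]],
  ],
)

```text
time_s: 16.75
tool_pos: [0.4902, -0.3232, 0.0461]
tool_rot: [-179.9, 0.2, 88.7]
force: [-0.5, 0.0, -1.7]
grip_width: 0.0157
```

```bash
python3 go.py; python3 - <<'E'
from h import *
d=shot('scene'); P=cloud(d)
q=P[(d['range_z']>0)&(P[...,1]<-.27)&(P[...,1]>-.37)&(P[...,0]>.44)&(P[...,0]<.53)&(P[...,2]>.012)&(P[...,2]<.06)]
A=np.c_[q[:,1:],np.ones(len(q))]; print('front face',len(q),np.linalg.lstsq(A,q[:,0],rcond=None)[0])
E
```

```text
16.75 [ 0.4902 -0.3232  0.0461] [-179.93    0.21   88.66] F [-0.5  0.  -1.7] w 0.0157 q [ -5.  24.  43. 105. -19.  59.  44.]
front face 484 [-0.10779474  0.10726603  0.46001771]
```

Request:
servo_tool(
  plan=[
    [[0.0,0.0,0.0,0.001,0.0],[0.0,0.0,0.0,0.0015,0.0],[0.0,0.0,0.0,0.002,0.0],[0.0,0.0,0.0,0.002,0.0]],
  ],
)

```text
time_s: 17.13
tool_pos: [0.4907, -0.3234, 0.0449]
tool_rot: [180.0, 0.2, 88.7]
force: [0.4, 0.4, 2.0]
grip_width: 0.0159
```

The foot is on the table: force went from -1.7 to +2 N at the original grasp height. I release and rise.

Request:
servo_tool(
  plan=[
    [[0.03,0.0,0.0,0.0,0.0],[0.06,0.0,0.0,0.0,0.0],[0.087,0.0,0.0,0.0,0.0],[0.087,0.0,0.0,0.0,0.0],[0.087,0.0,0.0,0.0,0.0],[0.087,0.0,0.0,0.0,0.0],[0.087,0.0,0.0,0.0,0.0],[0.087,0.0,0.0,0.0,0.0],[0.087,0.0,0.0,0.0,0.0],[0.087,0.0,0.0,0.0,0.0],[0.087,0.0,0.0,0.0,0.0],[0.087,0.0,0.0,0.0,0.0]],
  ],
)

```text
time_s: 18.13
tool_pos: [0.4907, -0.3234, 0.0449]
tool_rot: [180.0, 0.2, 88.7]
force: [0.4, 0.2, 0.4]
grip_width: 0.0838
```

Request:
servo_tool(
  plan=[
    [[0.087,0.0,0.0,0.0,0.0],[0.087,0.0,0.0,0.0,0.0],[0.087,0.0,0.0,-0.02,0.0],[0.087,0.0,0.0,-0.05,0.0],[0.087,0.0,0.0,-0.09,0.0],[0.087,0.0,0.0,-0.13,0.0],[0.087,0.0,0.0,-0.17,0.0],[0.087,0.0,0.0,-0.2,0.0],[0.087,0.0,0.0,-0.21,0.0],[0.087,0.0,0.0,-0.21,0.0]],
  ],
)

```text
time_s: 18.97
tool_pos: [0.492, -0.3237, 0.2581]
tool_rot: [179.7, 0.3, 88.6]
force: [-0.5, -0.5, 0.1]
grip_width: 0.0869
```

```bash
python3 go.py; python3 - <<'E'
from h import *
d=shot('scene','fin.png'); P=cloud(d); ok=d['range_z']>0
q=P[ok&(abs(P[...,2]-.084)<.008)&(P[...,1]<-.18)&(P[...,1]>-.4)&(P[...,0]>.4)&(P[...,0]<.6)]; print(len(q),np.median(q[:,2]),cv2.minAreaRect((q[:,:2]*1000).astype(np.float32)))
f=P[ok&(P[...,0]>.5)&(P[...,0]<.585)&(abs(P[...,1]-.008)<.04)&(P[...,2]>.06)&(P[...,2]<.11)]
print('pan floor plane',np.linalg.lstsq(np.c_[f[:,:2],np.ones(len(f))],f[:,2],rcond=None)[0],np.median(f[:,2]))
E
```

```text
18.97 [ 0.492  -0.3237  0.2581] [179.68   0.33  88.65] F [-0.5 -0.5  0.1] w 0.0869 q [-10.  12.  48.  91.  -9.  80.  37.]
402 0.084991321958506 ((489.9297180175781, -322.92462158203125), (70.2267837524414, 20.88248062133789), 88.13660430908203)
pan floor plane [-0.00441005 -0.00014879  0.10417867] 0.10179657859978314
```

View pics/fin.png

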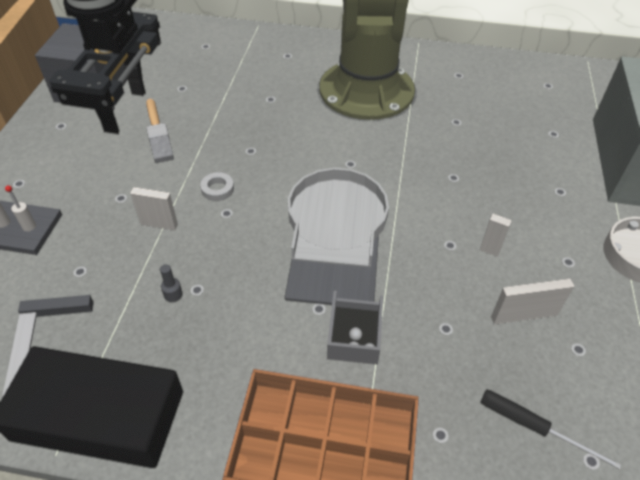

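The plate stands upright at (153,207), the pan is empty and level, and the balls are in the box at (355,335).

```bash
python3 -c "
from cell import env; print(env.sign_off())"
```

```text
the job is handed in; nothing more can be done
None
```

All three balls are in the catch box, and the 68 mm plate stands upright on the table where it started, clear of the stand. I handed the job in at about 19 s; sign-off gives no verdict.

- **What I did:** I held the plate across the mouth, about 20 mm back from the lip and 17 mm toward -y. I pressed its foot down about 19–20 mm until the balls had rolled into the box, then carried the plate back and set it down.
- **Last checks:**
  - With the plate still pressing, the top camera showed three balls in the box.
  - After release, the pan floor measured level (slope about 0.004 rad).
  - The plate's top was at 85 mm (84 mm expected), and the wrist force was near zero.
- **What went wrong:** On the first grasp I lifted before the fingers had closed. The plate stayed standing, and I gripped it on the second try.
- **What disagreed:** A depth fit of the plate's face while I was setting it down gave a tilt of about 0.1 rad. I took it as spoiled by nearby points and did not repeat it; the later top height and final picture show the plate upright. The pan's tilt while pressed was not measured directly, only inferred from foot travel and from the balls rolling out.

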